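Put the hand stamp away and close its case

TASK

Put the hand stamp (the one with the rectangular foot) upright and fully down into its empty rectangular cell at the back of the wooden case and let go, then shut the lid fully. Last, turn the wooden button on the case's front so that its tongue points straight back over the lid, between the two brass studs; do not turn it over before the lid is down. Leave everything else on the bench where it is.

Things in the scene. Friction and masses are not known exactly. Their poses are not given: they have to be found in the camera images.
- stamp: Hand stamp standing upright: wooden foot 40 mm (x) by 26 mm (y), 17 mm high with a thin rubber sole; on its middle a round wooden handle 22 mm in diameter, top 66 mm above the underside. About 70 g. Origin: centre of the underside, z up along the handle. The same when turned by half a turn.
- case: Wooden case fixed to the bench, 180 mm deep (x), 240 wide (y), 85 high, walls 7 mm. Origin: centre of underside; x points from its front (robot side) to its back, y left. Front bay: fixed rods up to 25 mm high; then a rib 30 mm high at x=+4; rear bay: cell and tin at x=+45, y=+-55 (sides vary). A block on the front's middle, 40 mm deep, 50 wide, top at 94 mm, carries the turn button.
- cell_floor (a point): Middle of the floor of the stamp's small open rectangular cell in the rear bay, 11 mm above the case's underside; inside 47 mm (x, along the case's x) by 33 mm (y); its 4 mm walls rise 12 mm above the floor. The open lid leans over it: reach in from the front with the tool tilted about 30 to 40 degrees, fingers pointing down and towards the back.
- lid (a joint): Lid angle: 0 shut, 1.15 rad fully open, starts at 1.0 to 1.12. Wooden frame with clear pane, 180 mm from hinge to free edge, 240 wide, 9 thick, 0.3 kg, hinged along the case's rear top edge; opening raises its front edge. Stiff hinge: it stays where it is left; a push of 2 to 5 N near the free edge moves it.
- lid_hinge (a point): Middle of the lid's hinge line (parallel to the case's y), at the lid's underside: 90 mm behind the case's centre, 85 mm up. Axes turn with the lid: x from free edge to hinge, z the normal of its outer face.
- lid_edge (a point): Middle of the lid's free edge, on the outer face (180 mm from the hinge, 9 mm above the underside). Moves with the lid, same axes as lid_hinge.
- latch (a joint): Angle of the wooden turn button, counter-clockwise from above: 0 = its long end (tongue) points straight to the case's back, over the lid and between its two brass studs (locked); 1.57 rad = tongue to the left along the front (open; starts at 1.15 to 1.6). No stop at 0: it can turn on to -0.9. Stiff: it stays where it is left.
- latch_pivot (a point): Axis of the turn button, on its top face: 110 mm in front of the case's centre, 118 mm above the case's underside. The button is a bar 14 mm wide, 20 mm high (its underside 98 mm up), reaching 22 mm behind the pivot and 50 mm in front of it (tongue). Its x points along the tongue.
- latch_tip (a point): Tip of the turn button's tongue, on its top face, 50 mm from the pivot.
- seal: Brass wax seal with the SAME wooden handle as the stamp but a round foot 34 mm across; 66 mm high. Bystander. Origin: centre of its underside.
- tape: Tape measure, yellow and black, 36 x 66 x 62 mm high. Bystander. Origin: centre of its underside.
- glue: White glue bottle with a red cap, 48 mm diameter, 130 mm high. Bystander. Origin: centre of its underside.
- spray: Spray can, 60 mm diameter, 170 mm high. Bystander. Origin: centre of its underside.
- paintjar: Small amber jar with black cap, 60 mm diameter, 60 mm high. Bystander. Origin: centre of its underside.
- pencil: Flat carpenter's pencil, 160 x 14 x 8 mm. Bystander. Origin: centre of its underside.
- offcut: Plywood offcut, 50 x 100 x 30 mm. Bystander. Origin: centre of its underside.
- tin: Flat round steel tin fixed in the rear bay beside the cell, 54 mm across, top 23 mm above the case's underside. Origin: centre of its underside.
Things that resemble listed ones, but are neither listed nor needed, are in the scene too. Leave any green look-alike of the stamp alone.

How it is judged:
By the outcome, as a careful person would: the job done as asked, in the order asked, and still so for the second after the job is handed in, with the robot touching nothing.
It also fails if it takes over 67 s, if anything falls off the work surface, if the arm or the gripper's body presses on something with over 40 N, if the wrist force passes 120 N, or if a joint passes its speed limit or range.

ROBOT

A 6-joint arm with a two-finger parallel gripper is mounted at the origin on the work surface. World frame = base frame: x ahead of the robot, y to its left, z up, the work surface at z = 0. Lengths are in m, angles in rad, forces in N, time in s.
With the tool pointing down it reaches from about 0.375 to 0.975 m from the base axis. Payload 3.8 kg.
Tool frame: the origin (TCP) lies midway between the tips of the shut fingers; the grasp point (between the pads) lies 19 mm behind it; z points along the fingers, y is the line along which they close (so a half turn about z gives the same grasp; the last joint's range is limited). The gripper opens to 85 mm and grips with 20 to 120 N. Pads are 22 mm wide; open, the fingers measure 114 mm over their backs; the gripper's body (76 mm by 85 mm) begins 54 mm behind the grasp point. The pads swing forward as they close: fully open they stand 13 mm farther back than shut.
Start: joints at [1.125, 0.264, 1.604, -0, 1.274, -0.037], TCP at [0.268, 0.619, 0.231] pointing down, gripper open.
Joint ranges: [-2.63, 2.63], [-0.94, 2.18], [0.31, 2.57], [-1.31, 4.45], [0, 2.66], [-2.55, 2.55]. Speed limits (rad/s): [2.57, 2.57, 3.14, 3.14, 3.14, 3.14].

INTERFACE

Orientations are given as a rotation vector (axis times angle).
In Python, from workcell import * gives the robot as it stands. The module is installed in compiled form; this text tells all that it offers.
- The arm moves only by the tool apply_moves, never from a script. Its arguments are lists of equal length, an entry for each row: "fingers": the opening, from 0 (shut) to 1 (fully open); "travel": the shift along the tool's x, y, z normalised to -1 to 1, where 1 is 0.05 m, a list of three; "rotation": the turn, a rotation vector about the tool's x, y, z normalised to -1 to 1, where 1 is 6 degrees, a list of three. In form: {"fingers": [fingers, ...], "travel": [[dx, dy, dz], ...], "rotation": [[ax, ay, az], ...]}. A call has 1 to 12 rows; each row shifts and turns the commanded pose from where the row before left it, along the tool's axes as they then stand; what a row does not reach is not made up. A row lasts 1/10 s, in which the tool goes at most 50 mm and 8.59 degrees, less where a joint would pass 70% of its speed; a pose out of reach is approached as far as the arm can. A call with a number of a shift or a turn outside -1 to 1 is refused whole. A call with a gripper value outside its range is refused whole. The fingers move at their own pace and stop on an object; "newtons" is the grip in N (left out, the last holds). Time passes only in rows, so rows that do not move let the fingers close. It gives the time, the measured TCP pose, the force, the opening and the grip force at its end, in the units of the state.
- read_state(): the state, without advancing time (a new reading comes with each control period).
- read_camera(name): name is "scene" or "side" or "wrist"; returns a dict with "image" (400x640x3 uint8, red, green, blue), "fx", "fy", "cx", "cy" (pixels), "k1" (the pictures are not rectified: a ray, as slopes to the right and down, at radius r is drawn at 1 + k1 r^2 times it, then the intrinsics apply), "extrinsics" (4x4, takes a point from world to camera coordinates). Camera axes: x right, y down, z forward; pixel columns grow to the right and rows downward; lengths in m; the calibration is good to about 2 mm. A picture is of the moment at which its call begins. There is no depth.
- finish_job(): hands the job in; it is judged then, once.
Trained networks look in the newest picture that a camera, given by its name, has taken for a name from the list of things; names that differ only in an ending like _2 or _b are one class to them, and where a whole thing is asked for, a point or a joint stands for the part that bears it (a point fixed in the world has none). Each returns a list of dicts, best first, with "p" (0 to 1); they miss things now and then, are a little off and sometimes report something else, mostly with a low value. They report only what shows in the picture. A call takes as long as a camera call. They do not tell look-alikes from the thing itself.
- regions_of(camera, name): "mask" (400x640 bool, what is visible of it) and "bbox" ([left, top, width, height] in pixels, round what is visible of it).
- tip_of(camera, name): "location" ([column, row] in pixels: a listed point, or the origin of a listed thing).
The state is a dict: "time": time; "q": joint angles; "joint_vel": joint speeds; "joint_torque": joint torques, N m; "tool_pos": TCP position; "tcp_rot": TCP orientation; "wrist_force": force on the tool from outside, world axes, zero at the start; "torque": the same for the moment, N m; "width": opening from 0.0 (shut) to 1.0 (fully open); "grip_force": force on a finger pad.
Only numpy, scipy, OpenCV 4.12 (cv2) and the standard library are available. Lean on these libraries where they do the work, as an engineer would, in place of code of your own. Each camera call takes 0.05 s, during which the arm holds its last target. There are 200 camera calls.

## Working session

There is one attempt and no reset: what is moved stays moved. The work goes in short steps, Python scripts to look and compute and a tool call to move; the robot and the scene stay as the last step left them, time stands still between calls to the robot, and variables do not carry over. Pictures are saved under pics/ and viewed, at most 13 in all, crops included, and the job is handed in when it is done.

Besides the shell and the picture viewer there is one more tool, called after "Emit:" as name(argument=value, ...), one argument or row to a line, values as JSON. apply_moves: Moves the arm, as the interface text tells. Scaled input: -1 to 1 covers 0.05 m each way for a shift and 6 degrees each way for a turn. Its arguments: {"type":"object","properties":{"fingers":{"type":"array","items":{"type":"number"}},"travel":{"type":"array","items":{"type":"array","items":{"type":"number"}}},"rotation":{"type":"array","items":{"type":"array","items":{"type":"number"}}},"newtons":{"type":"number"}},"required":["fingers","travel","rotation"]}

```bash
mkdir -p pics
cat > h.py <<'E'
from workcell import *
import numpy as np, cv2
from scipy.spatial.transform import Rotation as R
def ray(c,px):
    d=np.array([(px[0]-c["cx"])/c["fx"],(px[1]-c["cy"])/c["fy"]]); u=d.copy()
    for _ in range(20): u=d/(1+c["k1"]*(u@u))
    E=np.array(c["extrinsics"]); r=E[:3,:3].T@np.array([u[0],u[1],1.0]); return -E[:3,:3].T@E[:3,3], r/np.linalg.norm(r)
def onz(c,px,z):
    o,r=ray(c,px); return o+r*(z-o[2])/r[2]
def proj(c,P):
    E=np.array(c["extrinsics"]); p=E[:3,:3]@np.array(P)+E[:3,3]; u=p[:2]/p[2]; u=u*(1+c["k1"]*(u@u)); return np.array([u[0]*c["fx"]+c["cx"],u[1]*c["fy"]+c["cy"]])
def tri(l):
    A=np.zeros((3,3));b=np.zeros(3)
    for c,px in l:
        o,r=ray(c,px);M=np.eye(3)-np.outer(r,r);A+=M;b+=M@o
    return np.linalg.solve(A,b)
def save(img,n,s=1): cv2.imwrite("pics/"+n,cv2.resize(img[:,:,::-1],None,fx=s,fy=s,interpolation=cv2.INTER_CUBIC))
E
python3 - <<'E'
from h import *
C={}
for n in ["scene","side","wrist"]:
    C[n]=read_camera(n); 
    for t in ["stamp","seal","case","cell_floor","lid_hinge","lid_edge","latch_pivot","latch_tip","tin"]:
        for d in tip_of(n,t)[:3]:
            if d["p"]>.2: print(n,t,np.round(d["location"],1),round(d["p"],2),np.round(onz(C[n],d["location"],{"cell_floor":.011,"lid_hinge":.085,"latch_pivot":.118,"latch_tip":.118}.get(t,0)),3))
    o,_=ray(C[n],(320,200));print(n,"cam at",o.round(3))
save(np.vstack([C["scene"]["image"]]),"a_scene.png",1.25);save(C["side"]["image"],"a_side.png",1.25)
s=read_state();print(s["tool_pos"],s["tcp_rot"],s["time"])
E
```

```text
scene stamp [195.3 292.4] 0.88 [ 0.496 -0.352  0.   ]
scene stamp [380.1 141.9] 0.71 [0.35  0.625 0.   ]
scene stamp [169.5 322.7] 0.58 [ 0.529 -0.438  0.   ]
scene seal [255.  278.9] 0.7 [ 0.564 -0.232  0.   ]
scene case [370.4 211.3] 0.71 [0.606 0.185 0.   ]
scene cell_floor [334.3 154.9] 0.36 [0.301 0.383 0.011]
scene lid_hinge [401.5 205.5] 0.89 [0.716 0.16  0.085]
scene lid_edge [381.3 144.5] 0.78 [0.367 0.607 0.   ]
scene latch_pivot [338.  164.7] 0.72 [0.483 0.173 0.118]
scene latch_tip [357.9 168.3] 0.63 [0.54  0.196 0.118]
scene latch_tip [199.8 292.7] 0.5 [ 0.61  -0.393  0.118]
scene cam at [ 1.079 -0.601  0.639]
side stamp [347.4 147.6] 0.55 [ 0.494 -0.352  0.   ]
side stamp [339.8 135.5] 0.48 [ 0.533 -0.419  0.   ]
side seal [324.2 168.3] 0.59 [ 0.553 -0.22   0.   ]
side case [273.  251.1] 0.71 [0.623 0.162 0.   ]
side cell_floor [262.  233.4] 0.54 [0.669 0.115 0.011]
side lid_hinge [241.5 227.6] 0.83 [0.704 0.167 0.085]
side lid_edge [265.2 188.5] 0.79 [ 0.72  -0.079  0.   ]
side latch_pivot [314.7 229.3] 0.71 [0.506 0.158 0.118]
side latch_tip [302.5 244.6] 0.73 [0.524 0.214 0.118]
side tin [251.9 264.8] 0.64 [0.666 0.22  0.   ]
side cam at [0.364 0.842 0.917]
wrist cam at [0.203 0.647 0.373]
[0.2683263  0.61935908 0.2312877 ] [ 6.37644801e-01  3.07616225e+00 -7.22685666e-07] 1.5
```

View pics/a_scene.png

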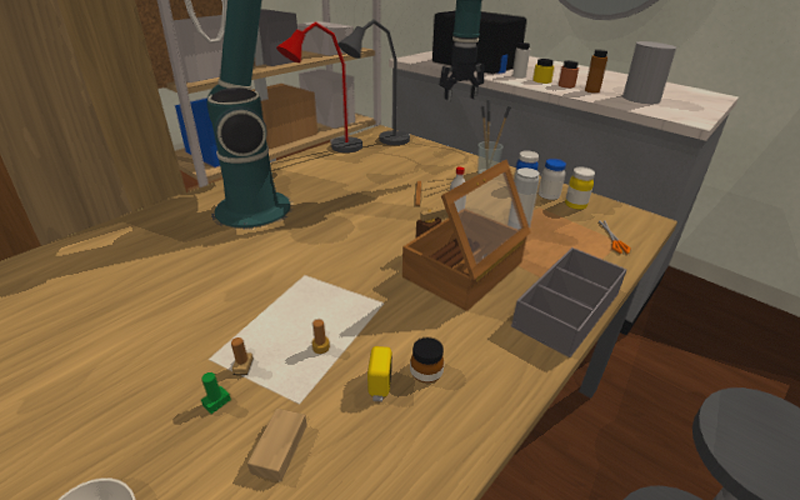

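View pics/a_side.png

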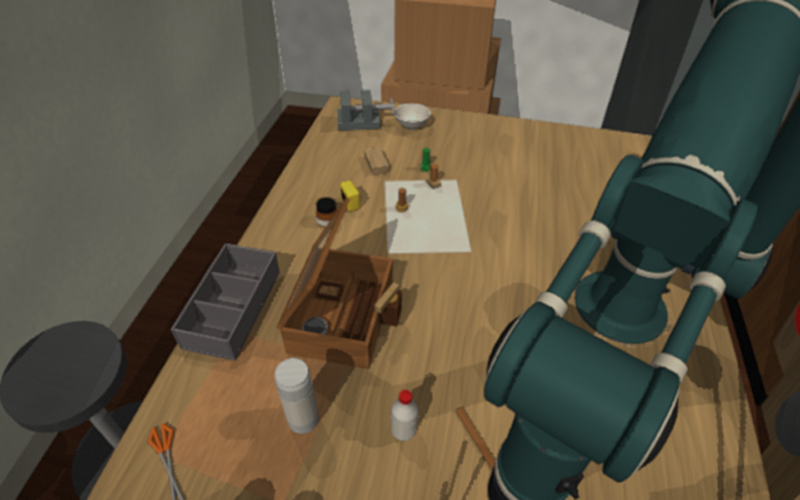

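The pictures show three look-alikes (scene camera pixels):
- **(195,292):** brown wood with an angular foot. This fits the stamp.
- **(169,323):** green, so I leave it alone.
- **(255,279):** round brass foot, so it is the seal.

The case is near x 0.61, y 0.165 with its lid open. The tin is on its left and the cell on its right. I'll go above the brown candidate and confirm it there with a close crop.

Emit:
apply_moves(
  fingers=[1, 1, 1, 1, 1, 1, 1, 1, 1, 1, 1, 1],
  travel=[
    [0, 0, -0.7],
    [0, 0, -0.7],
    [-0.5, -0.66, 0],
    [-0.5, -0.66, 0],
    [-0.5, -0.66, 0],
    [-0.5, -0.66, 0],
    [-0.5, -0.66, 0],
    [-0.5, -0.66, 0],
    [-0.5, -0.66, 0],
    [-0.5, -0.66, 0],
    [-0.5, -0.66, 0],
    [-0.5, -0.66, 0],
  ],
  rotation=[
    [0, 0, 0],
    [0, 0, 0],
    [0, 0, 0],
    [0, 0, 0],
    [0, 0, 0],
    [0, 0, 0],
    [0, 0, 0],
    [0, 0, 0],
    [0, 0, 0],
    [0, 0, 0],
    [0, 0, 0],
    [0, 0, 0],
  ],
  newtons=40,
)

```text
time: 2.7
tool_pos: [0.3666, 0.2157, 0.3016]
tcp_rot: [0.637, 3.075, 0.001]
wrist_force: [1.5, 0.4, -0.3]
width: 1.001
grip_force: 0.0
```

Emit:
apply_moves(
  fingers=[1, 1, 1, 1, 1, 1, 1, 1, 1, 1, 1, 1],
  travel=[
    [-0.5, -0.66, 0],
    [-0.5, -0.66, 0],
    [-0.5, -0.66, 0],
    [-0.5, -0.66, 0],
    [-0.5, -0.66, 0],
    [-0.5, -0.66, 0],
    [-0.5, -0.66, 0],
    [-0.5, -0.66, 0],
    [-0.5, -0.66, 0],
    [-0.5, -0.66, 0.2],
    [-0.3, -0.4, 0.4],
    [0, 0, 0],
  ],
  rotation=[
    [0, 0, 0],
    [0, 0, 0],
    [0, 0, 0],
    [0, 0, 0],
    [0, 0, 0],
    [0, 0, 0],
    [0, 0, 0],
    [0, 0, 0],
    [0, 0, 0],
    [0, 0, 0],
    [0, 0, 0],
    [0, 0, 0],
  ],
)

```text
time: 3.9
tool_pos: [0.4694, -0.2115, 0.2683]
tcp_rot: [-0.642, -3.071, -0.001]
wrist_force: [0.5, 0.8, -0.9]
width: 1.0
grip_force: 0.0
```

Run:
```python
from h import *
s=read_state();print(s["time"],s["tool_pos"],s["tcp_rot"],s["q"])
c=read_camera("wrist");o,r=ray(c,(320,200));print(o,r)
for t in ["stamp","seal"]:
  for d in tip_of("wrist",t): print(t,np.round(d["location"],1),round(d["p"],2),onz(c,d["location"],0).round(4))
save(c["image"],"b_wrist.png",1.25)
C={n:read_camera(n) for n in ["scene","side"]}
for t in ["case","cell_floor","lid_hinge","lid_edge","latch_pivot","latch_tip"]:
  P={n:tip_of(n,t) for n in C}
  for n in C: print(n,t,[(np.round(d["location"],1),round(d["p"],2)) for d in P[n][:1]])
  try: print(t,tri([(C[n],P[n][0]["location"]) for n in C]).round(3))
  except Exception as e: print(e)
```

```text
3.9 [ 0.4694009  -0.21149632  0.2682578 ] [-6.42123417e-01 -3.07055809e+00 -5.50129641e-04] [-4.71119963e-01 -6.05293812e-02  1.89131897e+00 -8.98346404e-04
  1.31534574e+00 -1.62938371e+00]
[ 0.40444456 -0.18405225  0.41016069] [ 0.24294126 -0.10959819 -0.96382975]
stamp [236.1 227.2] 0.57 [ 0.4967 -0.3544  0.    ]
stamp [200.9 268.6] 0.41 [ 0.5329 -0.4315  0.    ]
seal [336.7 235.4] 0.89 [ 0.5649 -0.23    0.    ]
scene case [(array([369.5, 209.7]), 0.79)]
side case [(array([272.6, 254.5]), 0.9)]
case [0.613 0.178 0.011]
scene cell_floor []
side cell_floor [(array([322.6, 168.3]), 0.71)]
list index out of range
scene lid_hinge [(array([401.9, 205.7]), 0.66)]
side lid_hinge [(array([243. , 229.4]), 0.64)]
lid_hinge [0.707 0.168 0.077]
scene lid_edge [(array([222.4, 360.2]), 0.39)]
side lid_edge [(array([263. , 187.4]), 0.79)]
lid_edge [ 0.708 -0.318 -0.132]
scene latch_pivot []
side latch_pivot [(array([310.8, 229.7]), 0.79)]
list index out of range
scene latch_tip []
side latch_tip [(array([301.2, 244.9]), 0.6)]
list index out of range
```

View pics/b_wrist.png

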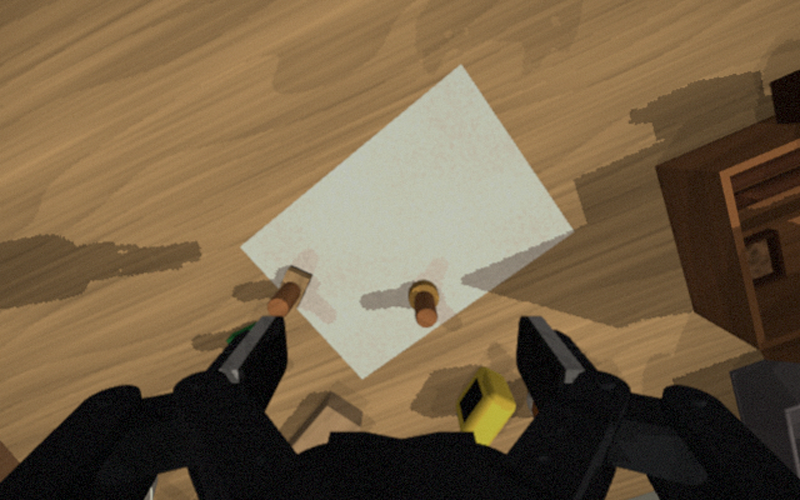

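The wrist picture shows the brown stamp with its rectangular foot at about (236,227) full-resolution pixels, the round-footed seal at (337,235), and the green look-alike half hidden by a finger at (200,268). I'll go closer to confirm the stamp and get its yaw.

Emit:
apply_moves(
  fingers=[1, 1, 1, 1, 1, 1],
  travel=[
    [-0.41, -0.6, 0.35],
    [-0.41, -0.6, 0.35],
    [-0.41, -0.6, 0.35],
    [-0.41, -0.6, 0.35],
    [0, 0, 0],
    [0, 0, 0],
  ],
  rotation=[
    [0, 0, 0],
    [0, 0, 0],
    [0, 0, 0],
    [0, 0, 0],
    [0, 0, 0],
    [0, 0, 0],
  ],
)

```text
time: 5.35
tool_pos: [0.4975, -0.3523, 0.2]
tcp_rot: [-0.64, -3.073, -0.002]
wrist_force: [-0.3, -0.9, 1.3]
width: 0.998
grip_force: 0.0
```

Run:
```python
from h import *
s=read_state();print(s["time"],s["tool_pos"],s["tcp_rot"],s["q"])
c=read_camera("wrist")
for t in ["stamp","seal"]:
  for d in tip_of("wrist",t): print(t,np.round(d["location"],1),round(d["p"],2),onz(c,d["location"],0).round(4))
for d in regions_of("wrist","stamp"):
  print(d["bbox"],d["p"])
b=regions_of("wrist","stamp")[0]["bbox"]
x,y=int(max(0,b[0]-40)),int(max(0,b[1]-40)); im=c["image"][y:y+int(b[3])+80,x:x+int(b[2])+80]
k=min(700/im.shape[1],560/im.shape[0]);print("crop",x,y,k);save(im,"c_crop.png",k)
```

```text
5.35 [ 0.49748006 -0.35225174  0.2000371 ] [-6.39795129e-01 -3.07337820e+00 -2.37736630e-03] [-6.57181238e-01  1.64513065e-01  1.78216708e+00  3.72512090e-04
  1.19766618e+00 -1.81762992e+00]
stamp [320.1 180.5] 0.93 [ 0.4985 -0.3543  0.    ]
stamp [273.1 232. ] 0.55 [ 0.5329 -0.4297  0.    ]
seal [448.7 189.6] 0.88 [ 0.5665 -0.2253  0.    ]
[303.4, 161.0, 35.1, 43.6] 0.89
[251.8, 216.1, 40.8, 51.1] 0.7
crop 263 121 4.5528455284552845
```

View pics/c_crop.png

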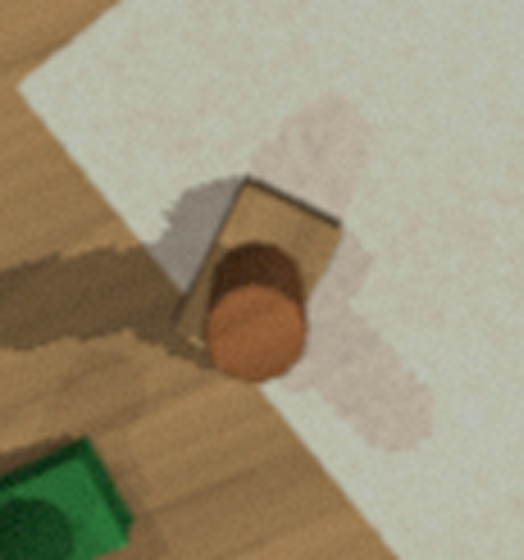

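The crop confirms it: brown wood with a rectangular foot. The foot's top corners are at crop (248,183), (338,226) and (178,333), and the handle top is centred at (257,333). Green is a separate object at lower left.

Run:
```python
from h import *
c=read_camera("wrist");s=read_state()
f=lambda u,v,z:onz(c,(263+u/4.5528,121+v/4.5528),z)
A,B,D=f(248,183,.017),f(338,226,.017),f(178,333,.017);H=f(257,333,.066)
print("corners",A.round(4),B.round(4),D.round(4),"len",np.linalg.norm(A-B),np.linalg.norm(A-D))
print("yawAB(+90)",np.degrees(np.arctan2(*(B-A)[1::-1]))," yawAD",np.degrees(np.arctan2(*(D-A)[1::-1])),"handle",H.round(4),"foot mid",((B+D)/2).round(4))
Rm=R.from_rotvec(s["tcp_rot"]).as_matrix();print(Rm.round(3))
```

```text
corners [ 0.4772 -0.3469  0.017 ] [ 0.4948 -0.3316  0.017 ] [ 0.5035 -0.3766  0.017 ] len 0.02329189992300416 0.039659756946849034
yawAB(+90) 40.889769205676714  yawAD -48.56276957386279 handle [ 0.4992 -0.354   0.066 ] foot mid [ 0.4991 -0.3541  0.017 ]
[[-0.918  0.396  0.001]
 [ 0.396  0.918 -0.001]
 [-0.002 -0.    -1.   ]]
```

Emit:
apply_moves(
  fingers=[0.6, 0.6, 0.6, 0.6, 0.6, 0.6, 0.6, 0.6, 0.6, 0.6, 0.6, 0.6],
  travel=[
    [0, 0, 0],
    [0, 0, 0],
    [0, 0, 0],
    [0, 0, 0],
    [0, 0, 0],
    [0, 0, 0],
    [0, 0, 0],
    [0, 0, 0],
    [0, 0, 0],
    [0, 0, 0],
    [0, 0, 0],
    [0, 0, 0],
  ],
  rotation=[
    [0, 0, 0.85],
    [0, 0, 0.85],
    [0, 0, 0.85],
    [0, 0, 0.85],
    [0, 0, 0.85],
    [0, -1, 0],
    [0, -1, 0],
    [0, -1, 0],
    [0, -1, 0],
    [0, -1, 0],
    [0, -1, 0],
    [0, 0, 0],
  ],
)

```text
time: 6.85
tool_pos: [0.4946, -0.3486, 0.1976]
tcp_rot: [1.054, 2.326, -0.342]
wrist_force: [-1.0, -0.4, -0.2]
width: 0.602
grip_force: 0.0
```

```bash
cat > goal.py <<'E'
from h import *
def pose(psi,tilt):  # psi: heading (deg) of tool x, tilt (deg): fingers lean away from psi
    return (R.from_euler("z",psi,degrees=True)*R.from_matrix(np.diag([1,-1,-1.]))*R.from_euler("y",-tilt,degrees=True))
def go(T,psi,tilt):
    s=read_state();M=R.from_rotvec(s["tcp_rot"]);d=M.inv().apply(np.array(T)-s["tool_pos"])/.05
    w=(M.inv()*pose(psi,tilt)).as_rotvec(degrees=True)/6
    print("t",round(s["time"],2),"pos",np.round(s["tool_pos"],4),"travel",d.round(3),"rot",w.round(3),"F",np.round(s["wrist_force"],1),"w",round(s["width"],3),"g",round(s["grip_force"],1)); return M.as_matrix()
E
python3 - <<'E'
from goal import *
print(read_state()["q"]); P=pose(131.2,36).as_matrix();G=np.array([.4991,-.354,.05]);T=G+.019*P[:,2]
go(T-.08*P[:,2],131.2,36);go(T,131.2,36)
E
```

```text
[-0.55625028 -0.16421957  2.24372201 -0.37424667  0.48917027 -0.99587222]
t 6.85 pos [ 0.4946 -0.3486  0.1976] travel [ 1.615e+00 -1.000e-03  1.259e+00] rot [-0.018 -0.047  0.011] F [-1.  -0.4 -0.2] w 0.602 g 0.0
t 6.85 pos [ 0.4946 -0.3486  0.1976] travel [1.607e+00 2.000e-03 2.859e+00] rot [-0.018 -0.047  0.011] F [-1.  -0.4 -0.2] w 0.602 g 0.0
```

Emit:
apply_moves(
  fingers=[0.6, 0.6, 0.6, 0.6, 0.6, 0.6, 0.6, 0.6, 0.6, 0.6],
  travel=[
    [0.4, 0, 0.3],
    [0.6, 0, 0.5],
    [0.6, 0, 0.45],
    [0, 0, 0.1],
    [0, 0, 0.4],
    [0, 0, 0.4],
    [0, 0, 0.4],
    [0, 0, 0.3],
    [0, 0, 0],
    [0, 0, 0],
  ],
  rotation=[
    [0, 0, 0],
    [0, 0, 0],
    [0, 0, 0],
    [0, 0, 0],
    [0, 0, 0],
    [0, 0, 0],
    [0, 0, 0],
    [0, 0, 0],
    [0, 0, 0],
    [0, 0, 0],
  ],
)

```text
time: 7.85
tool_pos: [0.5122, -0.3681, 0.0408]
tcp_rot: [1.055, 2.317, -0.345]
wrist_force: [-0.4, 0.5, 0.3]
width: 0.601
grip_force: 0.0
```

Run:
```python
from goal import *
P=pose(131.2,36).as_matrix();G=np.array([.4991,-.354,.05]);T=G+.019*P[:,2]
go(T,131.2,36)
```

```text
t 7.85 pos [ 0.5122 -0.3681  0.0408] travel [ 0.203 -0.012  0.005] rot [-0.02   0.023 -0.02 ] F [-0.4  0.5  0.3] w 0.601 g 0.0
```

Emit:
apply_moves(
  fingers=[0.6, 0.6, 0.6, 0.2, 0.1, 0, 0, 0, 0, 0],
  travel=[
    [0.2, 0, 0],
    [0, 0, 0],
    [0, 0, 0],
    [0, 0, 0],
    [0, 0, 0],
    [0, 0, 0],
    [0, 0, 0],
    [0, 0, 0],
    [0, 0, 0],
    [0, 0, 0],
  ],
  rotation=[
    [0, 0, 0],
    [0, 0, 0],
    [0, 0, 0],
    [0, 0, 0],
    [0, 0, 0],
    [0, 0, 0],
    [0, 0, 0],
    [0, 0, 0],
    [0, 0, 0],
    [0, 0, 0],
  ],
  newtons=40,
)

```text
time: 8.85
tool_pos: [0.5058, -0.3607, 0.0339]
tcp_rot: [1.055, 2.318, -0.343]
wrist_force: [-1.3, 0.7, 5.1]
width: 0.243
grip_force: 39.3
```

Run:
```python
from goal import *
P=pose(131.2,36).as_matrix();G=np.array([.4991,-.354,.05]);T=G+.019*P[:,2]
go(T,131.2,36)
```

```text
t 8.85 pos [ 0.5058 -0.3607  0.0339] travel [-0.036 -0.013  0.009] rot [-0.011  0.013 -0.017] F [-1.3  0.7  5.1] w 0.243 g 39.3
```

Emit:
apply_moves(
  fingers=[0, 0, 0, 0, 0, 0, 0, 0],
  travel=[
    [-0.2, 0, -0.28],
    [-0.45, 0, -0.62],
    [-0.49, 0, -0.67],
    [-0.49, 0, -0.67],
    [-0.49, 0, -0.67],
    [-0.49, 0, -0.67],
    [-0.2, 0, -0.28],
    [0, 0, 0],
  ],
  rotation=[
    [0, 0, 0],
    [0, 0, 0],
    [0, 0, 0],
    [0, 0, 0],
    [0, 0, 0],
    [0, 0, 0],
    [0, 0, 0],
    [0, 0, 0],
  ],
)

```text
time: 9.65
tool_pos: [0.5071, -0.3625, 0.2641]
tcp_rot: [1.055, 2.31, -0.35]
wrist_force: [0.5, -0.3, -0.3]
width: 0.246
grip_force: 39.4
```

Run:
```python
from goal import *
C={n:read_camera(n) for n in ["scene","side"]}
print(read_state()["tool_pos"],read_state()["grip_force"],C["side"]["fx"],C["side"]["k1"])
for n in C:
  for t in ["case","cell_floor","tin","lid_hinge","lid_edge","latch_pivot","latch_tip"]:
    print(n,t,[(np.round(d["location"],1).tolist(),round(d["p"],2)) for d in tip_of(n,t)[:2]])
a=cv2.resize(C["side"]["image"][180:300,205:345],None,fx=4.2,fy=4.2,interpolation=cv2.INTER_CUBIC)
save(a,"d_side.png")
b=cv2.resize(C["scene"]["image"][120:250,310:440],None,fx=4.2,fy=4.2,interpolation=cv2.INTER_CUBIC)
save(b,"d_scene.png")
```

```text
[ 0.50453505 -0.3610833   0.25776357] 39.39061891520396 413.29419952163306 -0.09543441318039131
scene case [([370.1, 212.7], 0.87)]
scene cell_floor []
scene tin []
scene lid_hinge [([403.8, 204.5], 0.66)]
scene lid_edge [([381.4, 140.9], 0.96)]
scene latch_pivot [([342.2, 166.6], 0.51)]
scene latch_tip [([356.3, 163.6], 0.65)]
side case [([275.3, 251.8], 0.81), ([314.3, 231.8], 0.54)]
side cell_floor [([262.2, 234.7], 0.63)]
side tin [([251.4, 265.2], 0.69), ([263.1, 189.5], 0.55)]
side lid_hinge [([243.1, 227.5], 0.89)]
side lid_edge [([264.7, 185.8], 0.82), ([381.7, 355.5], 0.61)]
side latch_pivot [([312.9, 228.3], 0.5)]
side latch_tip [([300.6, 245.0], 0.71)]
```

View pics/d_side.png

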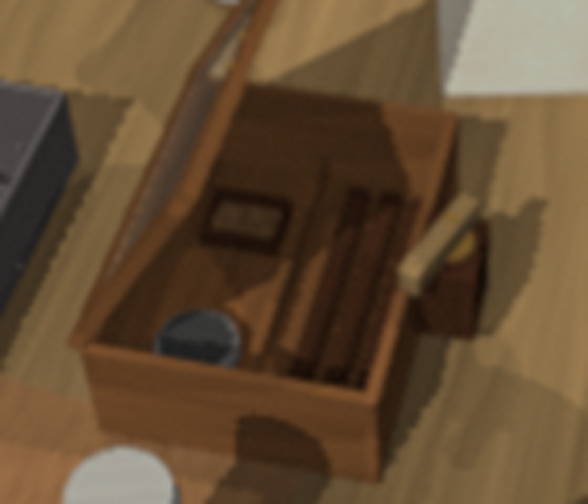

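View pics/d_scene.png

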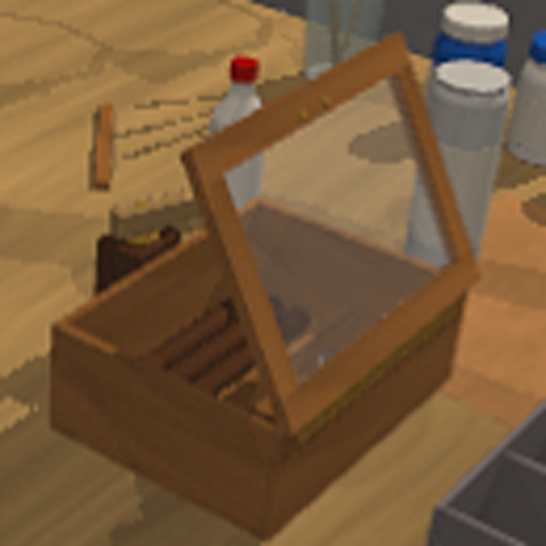

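Side crop: the case's front-left top corner is at (381,398), front-right top at (457,115), the cell at (248,222), the tin at (198,340) and the button from (472,203) to (408,282). Scene crop: the right rear edge runs (283,437)–(268,538), the right front edge (55,325)–(55,430), and the lid's free edge (190,155)–(403,40). Next I fit the case pose.

```bash
cat > fit.py <<'E'
from goal import *
from scipy.optimize import least_squares
C={n:read_camera(n) for n in ["scene","side"]}
S=lambda u,v:("side",(205+(u+.5)/4.2-.5,180+(v+.5)/4.2-.5)); N=lambda u,v:("scene",(310+(u+.5)/4.2-.5,120+(v+.5)/4.2-.5))
obs=[(S(381,398),(-90,120,85)),(S(378,482),(-90,120,0)),(S(457,115),(-90,-120,85)),
(N(55,325),(-90,-120,85)),(N(55,430),(-90,-120,0)),(N(283,437),(90,-120,85)),(N(268,538),(90,-120,0)),(N(452,378),(90,120,0)),
(S(248,222),None),(S(198,340),(45,55,23))]
def W(p,P): c,s=np.cos(p[2]),np.sin(p[2]); x,y,z=np.array(P)/1000; return np.array([p[0]+c*x-s*y,p[1]+s*x+c*y,z])
def res(p): return np.concatenate([proj(C[n],W(p,P if P else (45,p[3]*1000,11)))-px for (n,px),P in obs])
r=least_squares(res,[.613,.17,0,-.055],loss="soft_l1")
print("case",r.x[:2].round(4),"yaw",np.degrees(r.x[2]).round(2),"celly",r.x[3].round(4));print(r.fun.reshape(-1,2).round(1).tolist())
p=r.x
edge=[(("scene",tip_of("scene","lid_edge")[0]["location"]),0),(("side",tip_of("side","lid_edge")[0]["location"]),0),(N(403,40),120),(N(190,155),-120)]
def L(th,y,rr=180,h=9): return (90-rr*np.cos(th)+h*np.sin(th),y,85+rr*np.sin(th)+h*np.cos(th))
f=lambda t:np.concatenate([proj(C[n],W(p,L(t[0],y)))-px for (n,px),y in edge]);q=least_squares(f,[1.05],loss="soft_l1");print("lid",q.x,f(q.x).round(1))
piv=W(p,(-110,0,118));print("pivot",piv,proj(C["side"],piv),"cell",W(p,(45,p[3]*1000,11)))
t=[onz(C["side"],S(*x)[1],.118) for x in [(472,203),(408,282),(440,242)]];print("button pts",np.round(t,4).tolist())
E
python3 fit.py
```

```text
case [0.6199 0.1672] yaw 1.04 celly -0.0574
[[-0.9, 1.2], [0.7, 0.3], [0.4, -0.9], [-0.4, 0.1], [-1.1, -0.3], [0.4, -0.3], [0.5, 1.3], [-0.2, 0.2], [-0.2, -0.1], [-0.3, 0.1]]
lid [1.04473161] [ 1.7 -3.5  2.1  0.1 -0.6 -2.   0.3 -0.8]
pivot [0.50994224 0.16517572 0.118     ] [312.39427352 231.11723337] cell [0.66595861 0.11060369 0.011     ]
button pts [[0.5007, 0.1521, 0.118], [0.5245, 0.2207, 0.118], [0.513, 0.1867, 0.118]]
```

Emit:
apply_moves(
  fingers=[0, 0, 0, 0, 0, 0, 0, 0, 0, 0],
  travel=[
    [0, 0, 0],
    [0, 0, 0],
    [0, 0, 0],
    [0, 0, 0],
    [0, 0, 0],
    [0, 0, 0],
    [0, 0, 0],
    [0, 0, 0],
    [0, 0, 0],
    [0, 0, 0],
  ],
  rotation=[
    [-0.542, 0, -0.746],
    [-0.542, 0, -0.746],
    [-0.542, 0, -0.746],
    [-0.542, 0, -0.746],
    [-0.542, 0, -0.746],
    [-0.542, 0, -0.746],
    [-0.542, 0, -0.746],
    [-0.542, 0, -0.746],
    [-0.542, 0, -0.746],
    [0, 0, 0],
  ],
)

```text
time: 11.65
tool_pos: [0.5291, -0.3374, 0.279]
tcp_rot: [0.098, 2.568, -0.054]
wrist_force: [0.1, -0.8, -0.2]
width: 0.246
grip_force: 39.5
```

```bash
cat > place.py <<'E'
from goal import *
Yaw=1.04; Cell=np.array([.666,.1115,.011])
Mg=R.from_rotvec([1.055,2.318,-.343]); off=Mg.inv().apply(np.array([.4991,-.354,0])-[.5058,-.3607,.0339]); off[1]=0
M=pose(180+Yaw,36).as_matrix()
def T(h,back): return Cell+[0,0,h]-M@off-back*M[:,2]
if __name__=="__main__":
    print("off",off,read_state()["q"])
    for h,b in [(.015,.2),(.015,.1),(.015,0),(0,0)]: print(h,b,T(h,b).round(4)); go(T(h,b),180+Yaw,36)
E
python3 place.py
```

```text
off [0.02760629 0.         0.02182743] [-0.80081648 -0.13455095  2.04111429  0.48443299  0.83521849 -2.55151406]
0.015 0.2 [0.558  0.1095 0.2217]
t 11.65 pos [ 0.5291 -0.3374  0.279 ] travel [0.66  8.976 0.745] rot [-0.68  -0.544 -0.686] F [ 0.1 -0.8 -0.2] w 0.246 g 39.5
0.015 0.1 [0.6167 0.1106 0.1408]
t 11.65 pos [ 0.5291 -0.3374  0.279 ] travel [0.551 9.122 2.737] rot [-0.68  -0.544 -0.686] F [ 0.1 -0.8 -0.2] w 0.246 g 39.5
0.015 0 [0.6755 0.1117 0.0599]
t 11.65 pos [ 0.5291 -0.3374  0.279 ] travel [0.442 9.268 4.728] rot [-0.68  -0.544 -0.686] F [ 0.1 -0.8 -0.2] w 0.246 g 39.5
0 0 [0.6755 0.1117 0.0449]
t 11.65 pos [ 0.5291 -0.3374  0.279 ] travel [0.605 9.274 4.981] rot [-0.68  -0.544 -0.686] F [ 0.1 -0.8 -0.2] w 0.246 g 39.5
```

Emit:
apply_moves(
  fingers=[0, 0, 0, 0, 0, 0, 0, 0, 0, 0, 0, 0],
  travel=[
    [0, 0.5, 0],
    [0, 0.8, 0],
    [0.05, 0.85, 0.07],
    [0.05, 0.85, 0.07],
    [0.05, 0.85, 0.07],
    [0.05, 0.85, 0.07],
    [0.1, 0.85, 0.07],
    [0.1, 0.85, 0.07],
    [0.1, 0.85, 0.1],
    [0.1, 0.85, 0.1],
    [0.05, 0.7, 0.1],
    [0, 0, 0],
  ],
  rotation=[
    [0, 0, 0],
    [0, 0, 0],
    [0, 0, 0],
    [0, 0, 0],
    [0, 0, 0],
    [0, 0, 0],
    [0, 0, 0],
    [0, 0, 0],
    [0, 0, 0],
    [0, 0, 0],
    [0, 0, 0],
    [0, 0, 0],
  ],
)

```text
time: 12.85
tool_pos: [0.5546, 0.1059, 0.2201]
tcp_rot: [0.093, 2.573, -0.048]
wrist_force: [0.6, -0.2, -0.6]
width: 0.239
grip_force: 39.6
```

```bash
python3 place.py
```

```text
off [0.02760629 0.         0.02182743] [ 0.2618606  -0.25101375  2.24647661 -0.32746006  0.63374025 -1.02256324]
0.015 0.2 [0.558  0.1095 0.2217]
t 12.85 pos [0.5546 0.1059 0.2201] travel [-0.069  0.078  0.005] rot [-0.627 -0.583 -0.667] F [ 0.6 -0.2 -0.6] w 0.239 g 39.6
0.015 0.1 [0.6167 0.1106 0.1408]
t 12.85 pos [0.5546 0.1059 0.2201] travel [-0.186  0.213  1.997] rot [-0.627 -0.583 -0.667] F [ 0.6 -0.2 -0.6] w 0.239 g 39.6
0.015 0 [0.6755 0.1117 0.0599]
t 12.85 pos [0.5546 0.1059 0.2201] travel [-0.303  0.348  3.989] rot [-0.627 -0.583 -0.667] F [ 0.6 -0.2 -0.6] w 0.239 g 39.6
0 0 [0.6755 0.1117 0.0449]
t 12.85 pos [0.5546 0.1059 0.2201] travel [-0.142  0.353  4.242] rot [-0.627 -0.583 -0.667] F [ 0.6 -0.2 -0.6] w 0.239 g 39.6
```

Emit:
apply_moves(
  fingers=[0, 0, 0, 0],
  travel=[
    [-0.04, 0.04, 0],
    [-0.03, 0.04, 0],
    [0, 0, 0],
    [0, 0, 0],
  ],
  rotation=[
    [-0.31, -0.29, -0.33],
    [-0.31, -0.29, -0.33],
    [0, 0, 0],
    [0, 0, 0],
  ],
)

```text
time: 13.25
tool_pos: [0.5582, 0.1045, 0.2232]
tcp_rot: [-0.011, 2.513, 0.002]
wrist_force: [0.1, 0.3, -0.4]
width: 0.245
grip_force: 39.6
```

```bash
python3 place.py
python3 - <<'E'
from place import *
c=read_camera("wrist");im=c["image"].copy()
s=read_state();Mt=R.from_rotvec(s["tcp_rot"]).as_matrix()
for n in ["cell_floor","stamp","tin","latch_pivot","lid_hinge"]: print(n,[(np.round(d["location"],1).tolist(),round(d["p"],2)) for d in tip_of("wrist",n)[:2]])
cr=R.from_euler("z",Yaw,degrees=True).as_matrix()
def dot(P,col): cv2.circle(im,tuple(int(round(v)) for v in proj(c,P)),2,col,-1)
for x in (-23.5,23.5):
  for y in (-16.5,16.5): dot(Cell+cr@np.array([x,y,12])/1e3,(0,255,0))
for x in (-20,20):
  for y in (-13,13): dot(s["tool_pos"]+Mt@off+cr@np.array([x,y,0])/1e3,(255,0,0))
for P in [(-83,-113,85),(-90,-120,85),(-83,113,85),(-90,120,85),(-110,0,118),(4,-113,41)]: dot(np.array([.6199,.1672,0])+cr@np.array(P)/1e3,(0,0,255))
save(im,"e_wrist.png",1.25)
E
```

```text
off [0.02760629 0.         0.02182743] [ 0.21560706 -0.28925395  2.29154071 -0.24126943  0.53400603 -1.19415494]
0.015 0.2 [0.558  0.1095 0.2217]
t 13.25 pos [0.5582 0.1045 0.2232] travel [0.021 0.102 0.021] rot [-0.061  0.001 -0.07 ] F [ 0.1  0.3 -0.4] w 0.245 g 39.6
0.015 0.1 [0.6167 0.1106 0.1408]
t 13.25 pos [0.5582 0.1045 0.2232] travel [0.022 0.114 2.021] rot [-0.061  0.001 -0.07 ] F [ 0.1  0.3 -0.4] w 0.245 g 39.6
0.015 0 [0.6755 0.1117 0.0599]
t 13.25 pos [0.5582 0.1045 0.2232] travel [0.022 0.127 4.021] rot [-0.061  0.001 -0.07 ] F [ 0.1  0.3 -0.4] w 0.245 g 39.6
0 0 [0.6755 0.1117 0.0449]
t 13.25 pos [0.5582 0.1045 0.2232] travel [0.198 0.127 4.264] rot [-0.061  0.001 -0.07 ] F [ 0.1  0.3 -0.4] w 0.245 g 39.6
cell_floor [([326.9, 144.1], 0.84)]
stamp []
tin []
latch_pivot [([426.8, 59.4], 0.61)]
lid_hinge [([376.5, 210.5], 0.72)]
```

View pics/e_wrist.png

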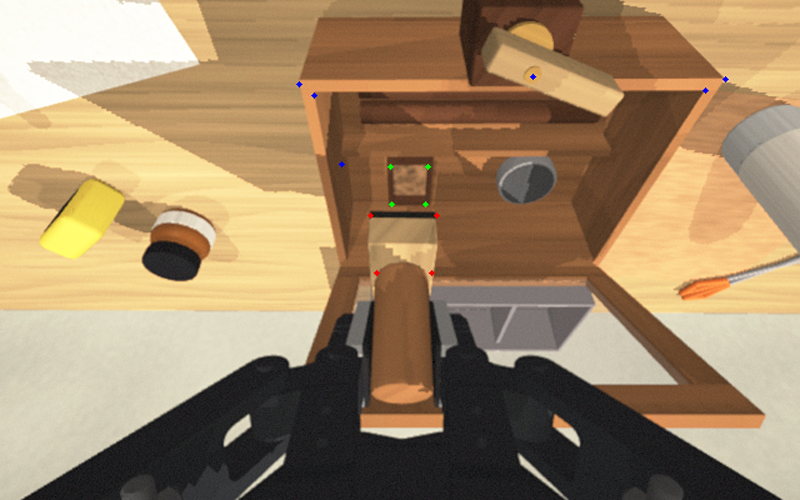

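The overlays match the picture: the cell rim is at (391–429, 166–204) in the enlarged view, the case corners fit, and the stamp sole is where predicted and sits square in the grip. I'll carry on inward.

Emit:
apply_moves(
  fingers=[0, 0, 0, 0, 0, 0, 0, 0, 0],
  travel=[
    [0.01, 0.06, 0.3],
    [0.01, 0.06, 0.5],
    [0, 0, 0.6],
    [0, 0, 0.6],
    [0, 0, 0.6],
    [0, 0, 0.4],
    [0, 0, 0.2],
    [0, 0, 0],
    [0, 0, 0],
  ],
  rotation=[
    [-0.03, 0, -0.035],
    [-0.03, 0, -0.035],
    [0, 0, 0],
    [0, 0, 0],
    [0, 0, 0],
    [0, 0, 0],
    [0, 0, 0],
    [0, 0, 0],
    [0, 0, 0],
  ],
)

```text
time: 14.45
tool_pos: [0.652, 0.1136, 0.094]
tcp_rot: [-0.026, 2.512, 0.008]
wrist_force: [-0.2, 0.3, -1.0]
width: 0.239
grip_force: 39.6
```

```bash
python3 place.py
python3 - <<'E'
from place import *
c=read_camera("wrist")
print([(d["location"],d["p"]) for d in tip_of("wrist","cell_floor")[:1]],proj(c,Cell))
E
```

```text
off [0.02760629 0.         0.02182743] [ 0.18558799  0.09039592  2.22961823 -0.45751028  0.22054216 -0.98930721]
0.015 0.2 [0.558  0.1095 0.2217]
t 14.45 pos [0.652  0.1136 0.094 ] travel [ 0.018 -0.042 -3.172] rot [0.014 0.012 0.02 ] F [-0.2  0.3 -1. ] w 0.239 g 39.6
0.015 0.1 [0.6167 0.1106 0.1408]
t 14.45 pos [0.652  0.1136 0.094 ] travel [ 0.021 -0.045 -1.172] rot [0.014 0.012 0.02 ] F [-0.2  0.3 -1. ] w 0.239 g 39.6
0.015 0 [0.6755 0.1117 0.0599]
t 14.45 pos [0.652  0.1136 0.094 ] travel [ 0.024 -0.048  0.828] rot [0.014 0.012 0.02 ] F [-0.2  0.3 -1. ] w 0.239 g 39.6
0 0 [0.6755 0.1117 0.0449]
t 14.45 pos [0.652  0.1136 0.094 ] travel [ 0.2   -0.048  1.07 ] rot [0.014 0.012 0.02 ] F [-0.2  0.3 -1. ] w 0.239 g 39.6
[([322.8, 162.0], 0.58)] [318.47707761 162.80329692]
```

Emit:
apply_moves(
  fingers=[0, 0, 0, 0, 0, 0, 0],
  travel=[
    [0.02, -0.03, 0.2],
    [0, 0, 0.3],
    [0, 0, 0.2],
    [0, 0, 0.13],
    [0, 0, 0],
    [0, 0, 0],
    [0, 0, 0],
  ],
  rotation=[
    [0, 0, 0],
    [0, 0, 0],
    [0, 0, 0],
    [0, 0, 0],
    [0, 0, 0],
    [0, 0, 0],
    [0, 0, 0],
  ],
)

```text
time: 15.25
tool_pos: [0.6757, 0.1125, 0.0599]
tcp_rot: [-0.026, 2.512, 0.009]
wrist_force: [0.6, -0.3, -1.1]
width: 0.243
grip_force: 39.6
```

Run:
```python
from place import *
for h in (.015,0,-.002): go(T(h,0),180+Yaw,36)
c=read_camera("wrist");im=c["image"].copy();s=read_state();Mt=R.from_rotvec(s["tcp_rot"]).as_matrix()
cr=R.from_euler("z",Yaw,degrees=True).as_matrix()
for x in (-23.5,23.5):
  for y in (-16.5,16.5): cv2.circle(im,tuple(int(round(v)) for v in proj(c,Cell+cr@np.array([x,y,12])/1e3)),1,(0,255,0),-1)
save(im[40:260,200:440],"f.png",2.5)
```

```text
t 15.25 pos [0.6757 0.1125 0.0599] travel [ 0.004 -0.017 -0.001] rot [0.016 0.016 0.019] F [ 0.6 -0.3 -1.1] w 0.243 g 39.6
t 15.25 pos [0.6757 0.1125 0.0599] travel [ 0.18  -0.017  0.241] rot [0.016 0.016 0.019] F [ 0.6 -0.3 -1.1] w 0.243 g 39.6
t 15.25 pos [0.6757 0.1125 0.0599] travel [ 0.204 -0.017  0.274] rot [0.016 0.016 0.019] F [ 0.6 -0.3 -1.1] w 0.243 g 39.6
```

View pics/f.png

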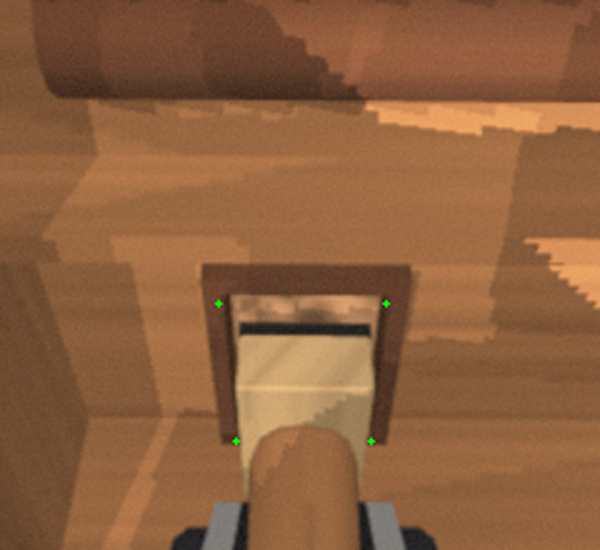

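Top of the picture is the robot side. The cell frame's inner front rim is at about row 293, the stamp sole's front edge at row 323, and the frame's rear outer corners at about (222,443) and (387,443). The stamp looks a few mm too far back, so I'll quantify it in this image.

Run:
```python
from place import *
c=read_camera("wrist");s=read_state();Mt=R.from_rotvec(s["tcp_rot"]).as_matrix();st=s["tool_pos"]+Mt@off
f=lambda u,v,z:onz(c,(200+(u+.5)/2.5-.5,40+(v+.5)/2.5-.5),z).round(4)
print("stamp pred",st, "front pred",st[0]-.02)
print("front inner rim",f(306,293,.023),"front outer top if",f(306,278,.023),"outer bottom z.007",f(306,265,.007),f(306,265,.011))
print("back outer",f(222,443,.023),f(387,443,.023)," front outer corners",f(203,265,.023),f(410,265,.023),"left/right in front",f(231,295,.011),f(378,295,.011))
print("sole front bottom",f(306,323,st[2]),"sole top front edge z+3",f(306,335,st[2]+.003),"foot top front",f(306,388,st[2]+.017),"sole sides",f(240,323,st[2]),f(371,323,st[2]))
```

```text
stamp pred [0.66625491 0.11234801 0.02613957] front pred 0.6462549103529267
front inner rim [0.6396 0.1118 0.023 ] front outer top if [0.6357 0.1117 0.023 ] outer bottom z.007 [0.6468 0.112  0.007 ] [0.6432 0.1119 0.011 ]
back outer [0.6906 0.0922 0.023 ] [0.6899 0.1328 0.023 ]  front outer corners [0.6327 0.0924 0.023 ] [0.6321 0.131  0.023 ] left/right in front [0.652  0.0959 0.011 ] [0.6515 0.1276 0.011 ]
sole front bottom [0.6447 0.1119 0.0261] sole top front edge z+3 [0.6449 0.1119 0.0291] foot top front [0.6441 0.1118 0.0431] sole sides [0.6449 0.0989 0.0261] [0.6445 0.1247 0.0261]
```

In this image the cell centre is at about x 0.663, y 0.1125 and the stamp centre at about x 0.6645, y 0.112. A shift of -1.6 mm in x centres it, well inside the ±3.5 mm of play. Going down.

Emit:
apply_moves(
  fingers=[0, 0, 0, 0, 0, 0, 0, 0],
  travel=[
    [0.026, 0.012, -0.019],
    [0, 0, 0],
    [0.04, 0, 0.06],
    [0.05, 0, 0.07],
    [0.05, 0, 0.07],
    [0.035, 0, 0.045],
    [0, 0, 0],
    [0, 0, 0],
  ],
  rotation=[
    [0, 0, 0],
    [0, 0, 0],
    [0, 0, 0],
    [0, 0, 0],
    [0, 0, 0],
    [0, 0, 0],
    [0, 0, 0],
    [0, 0, 0],
  ],
)

```text
time: 16.15
tool_pos: [0.6748, 0.1133, 0.045]
tcp_rot: [-0.026, 2.511, 0.009]
wrist_force: [1.1, 0.4, 0.5]
width: 0.243
grip_force: 39.7
```

Run:
```python
from place import *
Cell-=[.0016,-.0006,0]
go(T(0,0),180+Yaw,36)
```

```text
t 16.15 pos [0.6748 0.1133 0.045 ] travel [ 0.015 -0.019 -0.009] rot [0.019 0.021 0.02 ] F [1.1 0.4 0.5] w 0.243 g 39.7
```

Emit:
apply_moves(
  fingers=[0, 0, 0, 0],
  travel=[
    [0.012, 0, 0.016],
    [0.012, 0, 0.016],
    [0, 0, 0],
    [0, 0, 0],
  ],
  rotation=[
    [0, 0, 0],
    [0, 0, 0],
    [0, 0, 0],
    [0, 0, 0],
  ],
)

```text
time: 16.55
tool_pos: [0.6757, 0.1134, 0.0449]
tcp_rot: [-0.026, 2.508, 0.009]
wrist_force: [-4.4, -0.9, 11.3]
width: 0.246
grip_force: 40.8
```

Emit:
apply_moves(
  fingers=[0.3, 0.45, 0.5, 0.5, 0.5, 0.5, 0.5, 0.5, 0.5, 0.5, 0.5],
  travel=[
    [0, 0, 0],
    [0, 0, 0],
    [0, 0, 0],
    [0, 0, -0.1],
    [0, 0, -0.3],
    [0, 0, -0.5],
    [0, 0, -0.6],
    [0, 0, -0.8],
    [0, 0, -0.8],
    [0, 0, -0.8],
    [0, 0, -0.4],
  ],
  rotation=[
    [0, 0, 0],
    [0, 0, 0],
    [0, 0, 0],
    [0, 0, 0],
    [0, 0, 0],
    [0, 0, 0],
    [0, 0, 0],
    [0, 0, 0],
    [0, 0, 0],
    [0, 0, 0],
    [0, 0, 0],
  ],
)

```text
time: 17.65
tool_pos: [0.547, 0.1107, 0.2191]
tcp_rot: [-0.026, 2.509, 0.01]
wrist_force: [-0.0, 0.2, 0.5]
width: 0.498
grip_force: 0.0
```

Run:
```python
from place import *
c=read_camera("wrist");s=read_state();print(s["time"],s["tool_pos"],s["tcp_rot"],s["width"])
P=np.array([.663,.1125,.011]);print("pred",proj(c,P),proj(c,P+[0,0,.066]),[(d["location"],d["p"]) for d in tip_of("wrist","stamp")[:2]])
C={n:read_camera(n) for n in ["scene","side"]}
E={n:tip_of(n,"lid_edge")[:1] for n in C};print([(n,np.round(d["location"],1),d["p"]) for n in E for d in E[n]])
u=np.round(proj(c,P)).astype(int);a=c["image"][max(0,u[1]-80):u[1]+110,max(0,u[0]-110):u[0]+110]
save(a,"g.png",2.5)
```

```text
17.7 [0.54741853 0.11093256 0.22141393] [-0.02598963  2.5059486   0.01056313] 0.5019624950506332
pred [320.83491367 148.68661436] [320.95303016 190.71989534] [([320.5, 149.7], 0.57)]
[('scene', array([380.1, 144.3]), 0.58), ('side', array([262. , 187.2]), 0.89)]
```

View pics/g.png

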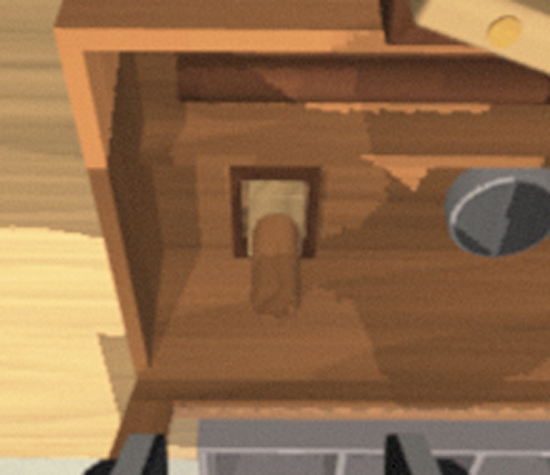

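The stamp stands upright inside its cell. The button's tongue is at about 71°, and its tip overhangs the path of the lid's free edge by a few mm. Before shutting the lid I'll swing it further open, away from the lid, by gripping the bar at its pivot.

Emit:
apply_moves(
  fingers=[0.4, 0.4, 0.4, 0.4, 0.4, 0.4, 0.4, 0.4],
  travel=[
    [0, 0, -0.5],
    [0, 0, -0.5],
    [0, 0, -0.3],
    [0, 0, 0],
    [0, 0, 0],
    [0, 0, 0],
    [0, 0, 0],
    [0, 0, 0],
  ],
  rotation=[
    [0, 1, 0],
    [0, 1, 0],
    [0, 1, 0],
    [0, 1, 0],
    [0, 1, 0],
    [0, 1, 0],
    [0, 0, 0],
    [0, 0, 0],
  ],
)

```text
time: 18.75
tool_pos: [0.5143, 0.1094, 0.2692]
tcp_rot: [0.031, -3.14, 0.001]
wrist_force: [-0.2, -0.0, -0.3]
width: 0.401
grip_force: 0.0
```

Emit:
apply_moves(
  fingers=[0.4, 0.4, 0.4, 0.4, 0.4, 0.4, 0.4, 0.4, 0.4, 0.4, 0.4, 0.4],
  travel=[
    [0, 0, 0],
    [0, 0, 0],
    [0, 0, 0],
    [0, 0, 0],
    [0, 0, 0],
    [0, 0, 0],
    [0, 0, 0],
    [0, 0, 0],
    [0, 0, 0],
    [0, 0, 0],
    [0, 0, 0],
    [0, 0, 0],
  ],
  rotation=[
    [0, 0, 1],
    [0, 0, 1],
    [0, 0, 1],
    [0, 0, 1],
    [0, 0, 1],
    [0, 0, 1],
    [0, 0, 1],
    [0, 0, 1],
    [0, 0, 1],
    [0, 0, 1],
    [0, 0, 1],
    [0, 0, 1],
  ],
)

```text
time: 19.95
tool_pos: [0.5129, 0.1097, 0.2711]
tcp_rot: [1.824, 2.556, 0.001]
wrist_force: [-0.3, -0.3, 0.7]
width: 0.397
grip_force: 0.0
```

Emit:
apply_moves(
  fingers=[0.4, 0.4, 0.4, 0.4, 0.4, 0.4, 0.4, 0.4],
  travel=[
    [0, 0, 0],
    [0, 0, 0],
    [0, 0, 0],
    [0, 0, 0],
    [0, 0, 0],
    [0, 0, 0],
    [0, 0, 0],
    [0, 0, 0],
  ],
  rotation=[
    [0, 0, 1],
    [0, 0, 1],
    [0, 0, 1],
    [0, 0, 1],
    [0, 0, 1],
    [0, 0, 1],
    [0, 0, 0],
    [0, 0, 0],
  ],
)

```text
time: 20.75
tool_pos: [0.5133, 0.1097, 0.2714]
tcp_rot: [2.519, 1.876, 0.001]
wrist_force: [0.6, 1.0, -0.4]
width: 0.399
grip_force: 0.0
```

Run:
```python
from goal import *
c=read_camera("wrist")
for n,z in [("latch_pivot",.118),("latch_tip",.118)]:
  for d in tip_of("wrist",n)[:2]: print(n,np.round(d["location"],1),round(d["p"],2),onz(c,d["location"],z).round(4))
m=regions_of("wrist","latch")
if m:
  m=m[0]; print(m["p"],m["bbox"]); k=cv2.findContours(m["mask"].astype(np.uint8),0,1)[0]; k=max(k,key=cv2.contourArea); r=cv2.boxPoints(cv2.minAreaRect(k)); print("box at z.118",[onz(c,p,.118)[:2].round(4).tolist() for p in r])
piv=np.array([.510,.1652,.2]); print(proj(c,[.51,.1652,.118]),read_state()["q"])
go(piv,71,0);
```

```text
latch_pivot [301.  129.5] 0.78 [0.5104 0.1675 0.118 ]
latch_tip [302.3  72.9] 0.98 [0.5264 0.2135 0.118 ]
0.92 [289.3, 75.1, 25.2, 81.3]
box at z.118 [[0.5146, 0.2153], [0.5366, 0.2086], [0.5159, 0.1413], [0.4924, 0.1484]]
[301.32496311 132.09853128] [ 1.63072633e-01 -4.49764943e-02  1.87026762e+00 -2.35878310e-04
  1.31518953e+00  4.55510622e-01]
t 20.95 pos [0.514  0.1097 0.2717] travel [ 1.039 -0.398  1.434] rot [ 0.01  -0.003  0.375] F [-0.  -0.8  0.6] w 0.4 g 0.0
```

Emit:
apply_moves(
  fingers=[0.4, 0.4, 0.4, 0.4, 0.4, 0.4, 0.4],
  travel=[
    [0.3, -0.12, 0.4],
    [0.4, -0.16, 0.5],
    [0.34, -0.12, 0.5],
    [0, 0, 0.6],
    [0, 0, 0.6],
    [0, 0, 0],
    [0, 0, 0],
  ],
  rotation=[
    [0, 0, 0.1],
    [0, 0, 0.1],
    [0, 0, 0],
    [0, 0, 0],
    [0, 0, 0],
    [0, 0, 0],
    [0, 0, 0],
  ],
)

```text
time: 21.65
tool_pos: [0.5105, 0.1652, 0.1416]
tcp_rot: [2.541, 1.847, -0.001]
wrist_force: [0.4, 0.7, 0.7]
width: 0.401
grip_force: 0.0
```

Run:
```python
from goal import *
go([.5103,.165,.103],72.2,0)
```

```text
t 21.65 pos [0.5105 0.1652 0.1416] travel [-0.005 -0.002  0.772] rot [-0.003  0.005 -0.032] F [0.4 0.7 0.7] w 0.401 g 0.0
```

Emit:
apply_moves(
  fingers=[0.4, 0.4, 0.4, 0.2, 0, 0, 0, 0, 0, 0, 0, 0],
  travel=[
    [0, 0, 0.4],
    [0, 0, 0.37],
    [0, 0, 0],
    [0, 0, 0],
    [0, 0, 0],
    [0, 0, 0],
    [0, 0, 0],
    [0, 0, 0],
    [0, 0, 0],
    [0, 0, 0],
    [0, 0, 0],
    [0, 0, 0],
  ],
  rotation=[
    [0, 0, 0],
    [0, 0, 0],
    [0, 0, 0],
    [0, 0, 0],
    [0, 0, 0],
    [0, 0, 0],
    [0, 0, 0],
    [0, 0, -0.8],
    [0, 0, -0.8],
    [0, 0, -0.8],
    [0, 0, -0.8],
    [0, 0, 0],
  ],
  newtons=50,
)

```text
time: 22.85
tool_pos: [0.5103, 0.166, 0.1054]
tcp_rot: [-2.196, -2.246, -0.001]
wrist_force: [-6.4, 1.3, 4.4]
width: 0.145
grip_force: 50.4
```

Run:
```python
from goal import *
go([.5103,.165,.103],91.5,0); print(read_state()["torque"])
```

```text
t 22.85 pos [0.5103 0.166  0.1054] travel [-0.019  0.     0.048] rot [-0.001 -0.011 -0.036] F [-6.4  1.3  4.4] w 0.145 g 50.4
[0.24223194 1.02108507 0.03752615]
```

Emit:
apply_moves(
  fingers=[0.3, 0.4, 0.4, 0.4, 0.4, 0.3, 0.2, 0.1, 0, 0],
  travel=[
    [0, 0, 0],
    [0, 0, 0],
    [0, 0, -0.3],
    [0, 0, -0.7],
    [0, 0, -0.9],
    [0, 0, -0.9],
    [0, 0, -0.9],
    [0, 0, -0.6],
    [0, 0, 0],
    [0, 0, 0],
  ],
  rotation=[
    [0, 0, 0],
    [0, 0, 0],
    [0, 0, 0],
    [0, 0, 0],
    [0, 0, 0],
    [0, 0, 0],
    [0, 0, 0],
    [0, 0, 0],
    [0, 0, 0],
    [0, 0, 0],
  ],
)

```text
time: 23.85
tool_pos: [0.5114, 0.1654, 0.3206]
tcp_rot: [2.197, 2.242, 0.006]
wrist_force: [-0.4, 0.3, -0.6]
width: 0.001
grip_force: 0.0
```

Run:
```python
from goal import *
go([.673,.117,.32],91,0);go([.673,.117,.232],91,0)
c=read_camera("wrist")
m=regions_of("wrist","latch")
if m:
  m=m[0]; k=cv2.findContours(m["mask"].astype(np.uint8),0,1)[0]; k=max(k,key=cv2.contourArea); r=cv2.boxPoints(cv2.minAreaRect(k)); print(m["p"],"box at z.118",[onz(c,p,.118)[:2].round(4).tolist() for p in r])
C={n:read_camera(n) for n in ["scene","side"]}
for n in C: print(n,[(np.round(d["location"],1),d["p"]) for d in tip_of(n,"lid_edge")[:1]])
```

```text
t 23.85 pos [0.5114 0.1654 0.3206] travel [-1.035  3.211  0.027] rot [ 0.046 -0.008  0.03 ] F [-0.4  0.3 -0.6] w 0.001 g 0.0
t 23.85 pos [0.5114 0.1654 0.3206] travel [-1.036  3.203  1.787] rot [ 0.046 -0.008  0.03 ] F [-0.4  0.3 -0.6] w 0.001 g 0.0
0.81 box at z.118 [[0.4961, 0.216], [0.5199, 0.2165], [0.5217, 0.1474], [0.4966, 0.1469]]
scene [(array([380.1, 142.6]), 0.69)]
side [(array([261.1, 187.6]), 0.97)]
```

Emit:
apply_moves(
  fingers=[0, 0, 0, 0, 0, 0, 0, 0, 0, 0],
  travel=[
    [-0.2, 0.6, 0],
    [-0.2, 0.7, 0],
    [-0.2, 0.7, 0],
    [-0.2, 0.7, 0],
    [-0.24, 0.5, 0],
    [0, 0, 0.3],
    [0, 0, 0.6],
    [0, 0, 0.6],
    [0, 0, 0.25],
    [0, 0, 0],
  ],
  rotation=[
    [0, 0, 0],
    [0, 0, 0],
    [0, 0, 0],
    [0, 0, 0],
    [0, 0, 0],
    [0, 0, 0],
    [0, 0, 0],
    [0, 0, 0],
    [0, 0, 0],
    [0, 0, 0],
  ],
)

```text
time: 25.15
tool_pos: [0.6691, 0.1166, 0.2268]
tcp_rot: [-2.195, -2.242, 0.008]
wrist_force: [-0.8, 0.0, -0.1]
width: 0.003
grip_force: 0.0
```

```bash
cat > lid.py <<'E'
from goal import *
def lid(th,r=.166,fx=.0145): return np.array([.619+.09-r*np.cos(th)+.009*np.sin(th)+fx,.117,.085+r*np.sin(th)+.009*np.cos(th)])
s=read_state();M=R.from_rotvec(s["tcp_rot"]).inv();p=s["tool_pos"]
print(p,s["wrist_force"],s["time"])
for th in [1.045,.9,.75,.6,.45,.3,.2,.1,0.,-.03]:
    q=lid(th);print(th,q.round(3),(M.apply(q-p)/.05).round(2));p=q
E
python3 lid.py
```

```text
[0.66905737 0.11662887 0.22677794] [-0.83376678  0.00289754 -0.11527478] 25.15
1.045 [0.648 0.117 0.233] [ 0.02 -0.42 -0.12]
0.9 [0.627 0.117 0.221] [ 0.01 -0.41  0.25]
0.75 [0.608 0.117 0.205] [ 0.01 -0.38  0.32]
0.6 [0.592 0.117 0.186] [ 0.01 -0.33  0.37]
0.45 [0.578 0.117 0.165] [ 0.01 -0.27  0.42]
0.3 [0.568 0.117 0.143] [ 0.   -0.2   0.45]
0.2 [0.563 0.117 0.127] [ 0.   -0.1   0.32]
0.1 [0.559 0.117 0.111] [ 0.   -0.07  0.33]
0.0 [0.557 0.117 0.094] [ 0.   -0.03  0.33]
-0.03 [0.557 0.117 0.089] [ 0.  -0.   0.1]
```

Emit:
apply_moves(
  fingers=[0, 0, 0, 0, 0, 0, 0, 0, 0, 0, 0],
  travel=[
    [0.02, -0.2, -0.06],
    [0, -0.22, -0.06],
    [0, -0.2, 0.12],
    [0, -0.21, 0.13],
    [0, -0.19, 0.16],
    [0, -0.19, 0.16],
    [0, -0.17, 0.18],
    [0, -0.16, 0.19],
    [0, -0.14, 0.21],
    [0, -0.13, 0.21],
    [0, 0, 0],
  ],
  rotation=[
    [0, 0, 0],
    [0, 0, 0],
    [0, 0, 0],
    [0, 0, 0],
    [0, 0, 0],
    [0, 0, 0],
    [0, 0, 0],
    [0, 0, 0],
    [0, 0, 0],
    [0, 0, 0],
    [0, 0, 0],
  ],
)

```text
time: 26.25
tool_pos: [0.5787, 0.1155, 0.1658]
tcp_rot: [-2.196, -2.243, 0.005]
wrist_force: [-0.2, -0.0, -0.3]
width: 0.001
grip_force: 0.0
```

```bash
python3 lid.py|head -1
python3 - <<'E'
from goal import *
C={n:read_camera(n) for n in ["scene","side"]}
for n in C: print(n,[(np.round(d["location"],1),d["p"]) for d in tip_of(n,"lid_edge")[:1]])
for th in (.3,.45,.6): print(th,[proj(C[n],[.62+.09-.18*np.cos(th)+.009*np.sin(th),.167,.085+.18*np.sin(th)+.009*np.cos(th)]).round(1) for n in C])
E
```

```text
[0.57872809 0.11546742 0.16581424] [-0.20420924 -0.00691692 -0.28459959] 26.25
scene [(array([355.4, 159.8]), 0.56)]
side [(array([295.7, 212.5]), 0.96)]
0.3 [array([352.9, 163.1]), array([300.3, 222.1])]
0.45 [array([356.6, 156.6]), array([295.8, 214.7])]
0.6 [array([361.5, 150.9]), array([289.7, 207.3])]
```

The lid is following and now sits at about 0.42 rad. I'll continue the arc down to shut.

Emit:
apply_moves(
  fingers=[0, 0, 0, 0, 0, 0, 0, 0, 0, 0],
  travel=[
    [0, -0.1, 0.22],
    [0, -0.1, 0.23],
    [0, -0.05, 0.16],
    [0, -0.05, 0.16],
    [0, -0.04, 0.16],
    [0, -0.03, 0.16],
    [0, -0.02, 0.16],
    [0, -0.01, 0.16],
    [0, 0, 0.05],
    [0, 0, 0],
  ],
  rotation=[
    [0, 0, 0],
    [0, 0, 0],
    [0, 0, 0],
    [0, 0, 0],
    [0, 0, 0],
    [0, 0, 0],
    [0, 0, 0],
    [0, 0, 0],
    [0, 0, 0],
    [0, 0, 0],
  ],
)

```text
time: 27.45
tool_pos: [0.5607, 0.1151, 0.0948]
tcp_rot: [-2.198, -2.244, 0.001]
wrist_force: [0.5, -0.7, -0.8]
width: -0.003
grip_force: 0.0
```

Emit:
apply_moves(
  fingers=[0, 0, 0, 0],
  travel=[
    [0, 0, 0.03],
    [0, 0, 0.03],
    [0, 0, 0],
    [0, 0, 0],
  ],
  rotation=[
    [0, 0, 0],
    [0, 0, 0],
    [0, 0, 0],
    [0, 0, 0],
  ],
)

```text
time: 27.85
tool_pos: [0.5615, 0.1154, 0.093]
tcp_rot: [2.198, 2.244, 0.001]
wrist_force: [-0.7, 0.7, -0.3]
width: -0.001
grip_force: 0.0
```

Emit:
apply_moves(
  fingers=[0, 0, 0, 0],
  travel=[
    [0, 0, 0.04],
    [0, 0, 0.03],
    [0, 0, 0],
    [0, 0, 0],
  ],
  rotation=[
    [0, 0, 0],
    [0, 0, 0],
    [0, 0, 0],
    [0, 0, 0],
  ],
)

```text
time: 28.25
tool_pos: [0.5618, 0.1154, 0.0915]
tcp_rot: [2.197, 2.244, 0.002]
wrist_force: [-5.2, -0.6, 11.8]
width: 0.001
grip_force: 6.0
```

Run:
```python
from goal import *
s=read_state();print(s["tool_pos"],s["wrist_force"])
c=read_camera("wrist");save(c["image"],"h.png",1.25)
C={n:read_camera(n) for n in ["scene","side"]}
for n in C: print(n,[(np.round(d["location"],1),d["p"]) for d in tip_of(n,"lid_edge")[:1]])
for th in (0,.05,.1): print(th,[proj(C[n],[.62+.09-.18*np.cos(th)+.009*np.sin(th),.167,.085+.18*np.sin(th)+.009*np.cos(th)]).round(1) for n in C])
```

```text
[0.56177357 0.11543105 0.09145275] [-5.15000993 -0.63699161 11.80508429]
scene [(array([348. , 180.5]), 0.63)]
side [(array([305.6, 238.2]), 0.84)]
0 [array([348.8, 177.8]), array([304.7, 236.4])]
0.05 [array([349.1, 175.2]), array([304.4, 234.1])]
0.1 [array([349.6, 172.7]), array([303.9, 231.8])]
```

Emit:
apply_moves(
  fingers=[0, 0, 0, 0, 0, 0, 0],
  travel=[
    [0, 0, 0.03],
    [0, 0, 0],
    [0, 0, -0.3],
    [0, 0, -0.8],
    [0, 0, -0.8],
    [0, 0, -0.2],
    [0, 0, 0],
  ],
  rotation=[
    [0, 0, 0],
    [0, 0, 0],
    [0, 0, 0],
    [0, 0, 0],
    [0, 0, 0],
    [0, 0, 0],
    [0, 0, 0],
  ],
)

```text
time: 29.2
tool_pos: [0.5633, 0.1157, 0.1958]
tcp_rot: [2.195, 2.241, 0.008]
wrist_force: [-0.1, -0.2, -0.2]
width: -0.002
grip_force: 0.0
```

Run:
```python
from goal import *
c=read_camera("wrist")
m=regions_of("wrist","latch")
if m:
  m=m[0]; k=cv2.findContours(m["mask"].astype(np.uint8),0,1)[0]; k=max(k,key=cv2.contourArea); r=cv2.boxPoints(cv2.minAreaRect(k)); print(m["p"],"box at z.118",[onz(c,p,.118)[:2].round(4).tolist() for p in r])
C={n:read_camera(n) for n in ["scene","side"]}
for n in C: print(n,[(np.round(d["location"],1),d["p"]) for d in tip_of(n,"lid_edge")[:1]])
a=cv2.resize(C["side"]["image"][190:300,215:335],None,fx=4,fy=4,interpolation=cv2.INTER_CUBIC);b=cv2.resize(c["image"],None,fx=.5,fy=.5)
o=np.zeros((440,800,3),np.uint8);o[:,:480]=a;o[:200,480:]=b;save(o,"i.png")
go([.5103,.165,.2],91.3,0);go([.5103,.165,.104],91.3,0)
```

```text
0.86 box at z.118 [[0.502, 0.2148], [0.5274, 0.2157], [0.5268, 0.1451], [0.499, 0.1441]]
scene [(array([347.9, 181. ]), 0.66)]
side [(array([305.8, 237.1]), 0.63)]
t 29.5 pos [0.5599 0.1151 0.1905] travel [ 1.018 -0.973 -0.188] rot [-0.028  0.006 -0.018] F [-0.5 -0.   0.1] w -0.002 g 0.0
t 29.5 pos [0.5599 0.1151 0.1905] travel [ 1.019 -0.967  1.732] rot [-0.028  0.006 -0.018] F [-0.5 -0.   0.1] w -0.002 g 0.0
```

View pics/i.png

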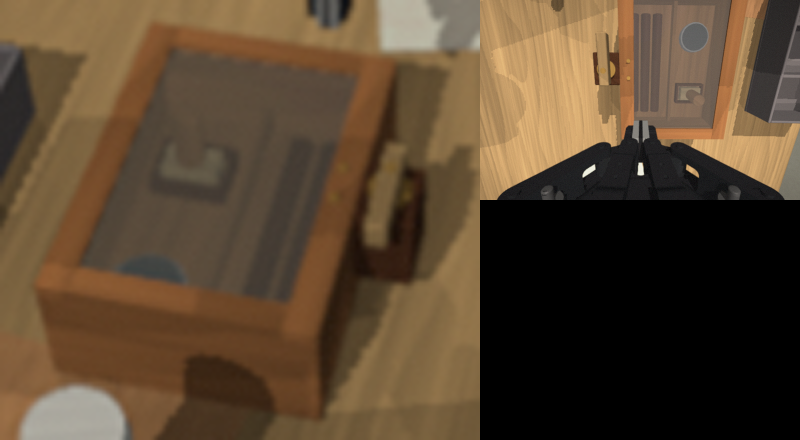

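The lid is shut flat, with the stamp visible in its cell through the pane. The two studs are at crop (344,168) and (332,197), and the button lies along the front, clear of the lid. Now I grip the button at its pivot.

Emit:
apply_moves(
  fingers=[0.2, 0.3, 0.4, 0.4, 0.4, 0.4, 0.4],
  travel=[
    [0.3, -0.3, -0.1],
    [0.4, -0.4, 0],
    [0.32, -0.27, 0],
    [0, 0, 0.5],
    [0, 0, 0.6],
    [0, 0, 0],
    [0, 0, 0],
  ],
  rotation=[
    [0, 0, 0],
    [0, 0, 0],
    [0, 0, 0],
    [0, 0, 0],
    [0, 0, 0],
    [0, 0, 0],
    [0, 0, 0],
  ],
)

```text
time: 30.2
tool_pos: [0.5107, 0.1651, 0.1416]
tcp_rot: [-2.198, -2.244, 0.004]
wrist_force: [-0.1, 0.0, -0.6]
width: 0.404
grip_force: 0.0
```

Run:
```python
from goal import *
go([.5103,.165,.104],91.3,0)
```

```text
t 30.2 pos [0.5107 0.1651 0.1416] travel [-0.    -0.007  0.751] rot [-0.023  0.008 -0.019] F [-0.1  0.  -0.6] w 0.404 g 0.0
```

Emit:
apply_moves(
  fingers=[0.4, 0.4, 0.4, 0.2, 0, 0, 0, 0, 0, 0, 0, 0],
  travel=[
    [0, 0, 0.4],
    [0, 0, 0.35],
    [0, 0, 0],
    [0, 0, 0],
    [0, 0, 0],
    [0, 0, 0],
    [0, 0, 0],
    [0, 0, 0],
    [0, 0, 0],
    [0, 0, 0],
    [0, 0, 0],
    [0, 0, 0],
  ],
  rotation=[
    [0, 0, 0],
    [0, 0, 0],
    [0, 0, 0],
    [0, 0, 0],
    [0, 0, 0],
    [0, 0, 0],
    [0, 0, 0.5],
    [0, 0, 1],
    [0, 0, 1],
    [0, 0, 1],
    [0, 0, 1],
    [0, 0, 0],
  ],
  newtons=50,
)

```text
time: 31.4
tool_pos: [0.5101, 0.1654, 0.1067]
tcp_rot: [-2.662, -1.665, 0.004]
wrist_force: [-8.2, -0.1, 5.2]
width: 0.144
grip_force: 50.5
```

Run:
```python
from goal import *
go([.5103,.165,.104],1.04,0);print(read_state()["torque"])
```

```text
t 31.4 pos [0.5101 0.1654 0.1067] travel [-0.005  0.007  0.054] rot [-0.014  0.024 10.501] F [-8.2 -0.1  5.2] w 0.144 g 50.5
[-0.04893428  1.34212454  0.01361349]
```

Emit:
apply_moves(
  fingers=[0, 0, 0, 0, 0, 0, 0, 0, 0, 0, 0, 0],
  travel=[
    [0, 0, 0],
    [0, 0, 0],
    [0, 0, 0],
    [0, 0, 0],
    [0, 0, 0],
    [0, 0, 0],
    [0, 0, 0],
    [0, 0, 0],
    [0, 0, 0],
    [0, 0, 0],
    [0, 0, 0],
    [0, 0, 0],
  ],
  rotation=[
    [0, 0, 1],
    [0, 0, 1],
    [0, 0, 1],
    [0, 0, 1],
    [0, 0, 1],
    [0, 0, 1],
    [0, 0, 1],
    [0, 0, 1],
    [0, 0, 1],
    [0, 0, 1],
    [0, 0, 0.5],
    [0, 0, 0],
  ],
)

```text
time: 32.6
tool_pos: [0.5099, 0.1657, 0.1067]
tcp_rot: [-3.141, -0.03, 0.005]
wrist_force: [-8.4, 1.1, 4.7]
width: 0.143
grip_force: 50.6
```

Run:
```python
from goal import *
go([.5103,.165,.104],1.04,0);print(read_state()["torque"],read_state()["q"])
```

```text
t 32.6 pos [0.5099 0.1657 0.1067] travel [0.008 0.013 0.054] rot [-0.004  0.03   0.009] F [-8.4  1.1  4.7] w 0.143 g 50.6
[ 0.12137783  1.43725846 -0.01392774] [2.66881886e-01 1.17589394e-01 2.02138823e+00 1.42599137e-03
 1.00557366e+00 1.81781638e+00]
```

Emit:
apply_moves(
  fingers=[0.3, 0.4, 0.4, 0.4, 0.4, 0.4, 0.4, 0.4, 0.4, 0.4],
  travel=[
    [0, 0, 0],
    [0, 0, 0],
    [0, 0, 0],
    [0, 0, -0.2],
    [0, 0, -0.6],
    [0, 0, -0.8],
    [0, 0, -0.8],
    [0, 0, -0.6],
    [0, 0, 0],
    [0, 0, 0],
  ],
  rotation=[
    [0, 0, 0],
    [0, 0, 0],
    [0, 0, 0],
    [0, 0, 0],
    [0, 0, 0],
    [0, 0, 0],
    [0, 0, 0],
    [0, 0, 0],
    [0, 0, 0],
    [0, 0, 0],
  ],
)

```text
time: 33.6
tool_pos: [0.5125, 0.1655, 0.257]
tcp_rot: [-3.141, -0.032, -0.006]
wrist_force: [0.3, 0.2, -0.5]
width: 0.401
grip_force: 0.0
```

Run:
```python
from goal import *
c=read_camera("wrist")
m=regions_of("wrist","latch")
if m:
  m=m[0]; k=cv2.findContours(m["mask"].astype(np.uint8),0,1)[0]; k=max(k,key=cv2.contourArea); r=cv2.boxPoints(cv2.minAreaRect(k)); print(m["p"],m["bbox"],"box at z.118",[onz(c,p,.118)[:2].round(4).tolist() for p in r])
for n in ["latch_pivot","latch_tip"]: print(n,[(onz(c,d["location"],.118).round(4),d["p"]) for d in tip_of("wrist",n)[:1]])
C=read_camera("side")
for n in ["latch_pivot","latch_tip","lid_edge"]: print(n,[(np.round(d["location"],1),d["p"]) for d in tip_of("side",n)[:1]])
b=cv2.resize(c["image"],None,fx=.75,fy=.75);a=cv2.resize(C["image"][200:290,225:345],None,fx=2.6,fy=2.6,interpolation=cv2.INTER_CUBIC)
o=np.zeros((300,800,3),np.uint8);o[:,:480]=b;o[:234,480:792]=a;save(o,"j.png");print(read_state()["time"],read_state()["tool_pos"])
```

```text
0.96 [307.2, 139.5, 30.0, 76.4] box at z.118 [[0.56, 0.178], [0.5605, 0.1541], [0.4887, 0.1518], [0.4882, 0.1775]]
latch_pivot [(array([0.5095, 0.1637, 0.118 ]), 0.9)]
latch_tip [(array([0.5555, 0.1688, 0.118 ]), 0.97)]
latch_pivot [(array([312.4, 228.5]), 0.57)]
latch_tip [(array([292.7, 225.9]), 0.63)]
lid_edge [(array([304.4, 238.7]), 0.97)]
34.0 [0.51119497 0.16520715 0.2541456 ]
```

View pics/j.png

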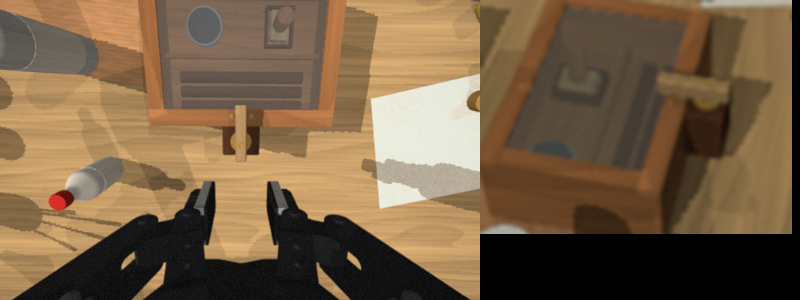

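The tongue points straight back over the lid between the studs, at about 1–2° in world axes against the case's 1°. The lid is down, the stamp is in its cell and the arm is clear, so I'm handing in.

```bash
python3 -c "
from workcell import *
print(finish_job())"
```

```text
the job is handed in; nothing more can be done
None
```

The job is handed in at about 34 s of the 67 s allowed: the stamp is upright in its cell, the lid is shut, and the button's tongue points straight back between the studs; before shutting the lid I turned the button slightly further open so its tongue would clear the lid.

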